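# Close the gluing form on an umbrella handle and hold it pressed

## Task

Turn the black handwheel clockwise until the carriage's yellow pointer lines up with the red flag, then set the loose upper half of the gluing form (orange grip) onto the two dowels of the lower half, fully home over the glued umbrella handle. Keep hold of the orange grip and press the pair down so that the sprung lower half sinks at least 4 mm, and finish like that, still holding and pressing. Leave the jar, the spare crook and the screwdriver where they are.

Things in the scene. Friction and masses are not known exactly. Their poses are not given: they have to be found in the camera images.
- wheel (a joint): angle of the black handwheel (rad): 0 at its end stop, grows as the wheel is turned clockwise seen from above, up to 5; it starts near 0. Stiff (about 0.1 N m), stays where it is left. Each rad drives the carriage 12 mm along base +y, away from the wheel.
- wheel_grip (a point): point on the handwheel's vertical axis at the height to grip. The wheel is a plain round disc 56 mm in diameter and 26 mm tall, this point at mid-height; its underside lies 15 mm above the green gearbox (75 x 70 mm) on which it stands. It can be gripped across its diameter at any yaw; it turns about this point.
- base: green fixture base plate, 180 (x) x 300 (y) x 15 mm, fixed to the table; origin under its centre, z up. The handwheel stands near its -y end, the steel carriage slides along its y axis on the +y half, the scale with the red flag runs along its +x edge.
- pointer (a point): tip of the small yellow pointer on the carriage's +x edge; it moves with the carriage along base y. It must stand at the same base-y as the red flag.
- flag: red flag fixed on the scale, a 4 mm wide blade (27 mm tall with its foot); origin under its centre, axes parallel to the base. 24 to 44 mm ahead of the pointer at the start, in base +y.
- lower_face (a point): centre of the upper (parting) face of the lower form half, an aluminium block 110 (x) x 88 (y) x 24 mm on the carriage; axes parallel to the base: x along the groove in which the wooden umbrella handle lies (21 mm thick, half of it standing above the face, its crook bending outside the block at the -x end), z up. Moves with the carriage.
- dowel_big (a point): top of the thick brass dowel, 14 mm in diameter, 18 mm above the parting face (upper 8 mm tapered), at (+36, +28.5) mm from lower_face in base axes.
- dowel_small (a point): top of the thin brass dowel, 10 mm in diameter, 18 mm tall (upper 8 mm tapered), at (-36, -28.5) mm from lower_face.
- bed (a joint): how far the sprung lower half is pressed down (m): 0 at rest, stop at 0.007. It does not sink under the upper half's own weight; it begins to sink at a push of a few N, needs about 12 N for 4 mm and 20 N for all 7 mm.
- upper: loose upper form half, 0.45 kg: aluminium plate 110 (x) x 88 (y) x 22 mm, groove along x beneath (26 wide, 13 deep); on top an orange grip bar 70 (x) x 30 (y) mm, 22 to 58 mm above the underside. Origin: centre of underside, z up. Home when it is on lower_face with axes parallel, each dowel in its hole. Stands upright on the table at the start, left or right of the fixture.
- hole_big (a point): centre of the big through hole (17 mm) at the upper half's underside, at (+36, +28.5) mm from its origin.
- hole_small (a point): centre of the small through hole (13 mm) at the upper half's underside, at (-36, -28.5) mm from its origin.
- glue_jar: amber jar with yellow lid, 76 mm in diameter, 90 mm tall; origin under its centre. On the other side of the fixture from the upper half. Leave alone.
- spare_crook: dark wooden umbrella crook lying beyond the fixture, about 160 x 80 mm, 21 mm thick. Leave alone.
- screwdriver: screwdriver with red handle lying beyond the fixture. Leave alone.
Things that resemble listed ones, but are neither listed nor needed, are in the scene too. There is more than one size of the upper; the one meant has the size given above.

How it is judged:
On the way, in this order (a step that is already met when the one before it is completed fails the run):
1. the pointer stands at the red flag (within 3.5 mm), the upper half still standing aside (y of pointer in the frame of flag between -0.0035 and 0.0035 m and horizontal distance between upper and lower_face above 0.1 m), for 0.3 s.
2. the upper half is home on the dowels (horizontal distance between hole_big and dowel_big below 0.004 m and horizontal distance between hole_small and dowel_small below 0.004 m and z of upper in the frame of lower_face below 0.002 m), for 0.2 s.
At the end, for the whole second after the job is handed in: The pointer stands within 3.5 mm of the red flag; the upper half is home: each hole within 4 mm of its own dowel, the faces within 2 mm, level within 0.04 rad; the fingers hold the upper half (over 3 N) and the sprung lower half is pressed down more than 3 mm through the last second, all at rest (all of step 2 and y of pointer in the frame of flag between -0.0035 and 0.0035 m and angle between upper's own z axis and vertical below 0.04 rad and value of joint bed above 0.003 m and contact force between the fingers and upper above 3 N and linear speed of upper below 0.02 m/s); the arm keeps its last pose, push and grip.
It fails at once if jar, spare crook or screwdriver moved by more than 30 mm (distance of any of glue_jar, spare_crook, screwdriver from where it was at the start of the episode above 0.03 m).
It also fails if it takes over 72 s, if anything falls off the work surface, if the arm or the gripper's body presses on something with over 40 N, if the wrist force passes 120 N, or if a joint passes its speed limit or range.

## Robot

A 6-joint arm with a two-finger parallel gripper is mounted at the origin on the work surface. World frame = base frame: x ahead of the robot, y to its left, z up, the work surface at z = 0. Lengths are in m, angles in rad, forces in N, time in s.
With the tool pointing down it reaches from about 0.275 to 0.75 m from the base axis. Payload 10.2 kg.
Tool frame: the origin (TCP) lies midway between the tips of the shut fingers; the grasp point (between the pads) lies 19 mm behind it (env.hold_point_z is the distance from the TCP to the grasp point, in m); z points along the fingers, y is the line along which they close (so a half turn about z gives the same grasp; the last joint's range is limited). The gripper opens to 85 mm and grips with 20 to 120 N. Pads are 22 mm wide; open, the fingers measure 114 mm over their backs; the gripper's body (76 mm by 85 mm) begins 54 mm behind the grasp point. The pads swing forward as they close: fully open they stand 13 mm farther back than shut.
Start: joints at [-1.547, 0.313, 1.498, -0, 1.331, -0.223], TCP at [0.128, -0.509, 0.231] pointing down, gripper open.
Joint ranges: [-2.94, 2.94], [-0.97, 2.17], [0.19, 2.56], [-1.23, 4.37], [0.02, 3.11], [-2.88, 2.88]. Speed limits (rad/s): [2.39, 2.39, 3.01, 3.14, 3.14, 3.14].

## Interface

Orientations are given as a unit quaternion [x, y, z, w].
In Python, from bench import env, kinematics, monitor, eyes, job gives the robot as it stands. The module is installed in compiled form; this text tells all that it offers. Calls block until the motion is done:
- env.reach(position, orientation): joint-space move of the TCP to a pose.
- env.movel(position, velocity=0.15, frame=None, guard=None): straight line of the TCP; frame=None keeps the orientation; velocity is the mean speed in m/s. With guard (N) it stops when the force on the tool has changed by that much, and returns True; else False.
- env.set_joints(angles): joint-space move.
- env.release() and env.close_gripper(effort=None): open the fingers fully, or close them until they stop; effort is the grip in N (None keeps the last).
- env.hold(seconds).
- kinematics.ik(position, orientation): joint angles nearest the present ones, or None.
- monitor.sense(): the state.
- eyes.grab_frame(name): name is "scene" or "top" or "wrist"; returns a dict with "frame" (400x640x3 uint8, red, green, blue), "mtx" (3x3 intrinsics, pixels), "view" (4x4, takes a point from world to camera coordinates). Camera axes: x right, y down, z forward; pixel columns grow to the right and rows downward; lengths in m; the calibration is good to about 2 mm. A picture is of the moment at which its call begins. There is no depth.
A pose or a line that the arm cannot do raises env.MotionError and nothing moves.
- job.hand_in(): hands the job in; it is judged then, once.
The state is a dict: "clock": time; "joints": joint angles; "qvel": joint speeds; "joint_efforts": joint torques, N m; "position": TCP position; "ee_rot": TCP orientation; "contact_force": force on the tool from outside, world axes, zero at the start; "ft_torque": the same for the moment, N m; "finger_gap": opening from 0.0 (shut) to 1.0 (fully open); "gripper_force": force on a finger pad.
Only numpy, scipy, OpenCV 4.12 (cv2) and the standard library are available. Lean on these libraries where they do the work, as an engineer would, in place of code of your own. Each camera call takes 0.05 s, during which the arm holds its last target. There are 200 camera calls.

## Working session

There is one attempt and no reset: what is moved stays moved. The work goes in short steps, each a Python script; the robot and the scene stay as the last script left them, time stands still between calls to the robot, and variables do not carry over. Pictures are saved under pics/ and viewed, at most 10 in all, crops included, and the job is handed in when it is done.

```bash
mkdir -p pics; cat > h.py <<'E'
from bench import env, kinematics, monitor, eyes, job
import numpy as np, cv2, pickle
def grab(cam,name):
    f=eyes.grab_frame(cam); pickle.dump(f,open(f'pics/{name}.pkl','wb'))
    return f
def load(name): return pickle.load(open(f'pics/{name}.pkl','rb'))
def save(img,name): cv2.imwrite(f'pics/{name}.png',img[...,::-1])
def crop(f,u0,u1,v0,v1,s): return cv2.resize(f['frame'][v0:v1,u0:u1],None,fx=s,fy=s,interpolation=cv2.INTER_CUBIC)
def P(f): return f['mtx']@f['view'][:3]
def proj(f,X):
    q=P(f)@np.append(X,1); return q[:2]/q[2]
def tri(fs,uvs):
    A=[]
    for f,(u,v) in zip(fs,uvs):
        p=P(f); A+=[(u*p[2]-p[0])/np.linalg.norm(p[2]),(v*p[2]-p[1])/np.linalg.norm(p[2])]
    _,_,V=np.linalg.svd(np.array(A)); X=V[-1,:3]/V[-1,3]
    return X,[np.linalg.norm(proj(f,X)-uv) for f,uv in zip(fs,uvs)]
def onz(f,uv,z):
    p=P(f); u,v=uv; A=np.array([u*p[2]-p[0],v*p[2]-p[1]])
    return np.append(np.linalg.solve(A[:,:2],-A[:,3]-A[:,2]*z),z)
E
python3 - <<'E'
from h import *
a=grab('top','top0');b=grab('scene','scene0')
save(a['frame'],'top0');save(b['frame'],'scene0')
for f in(a,b): print(f['mtx'].round(1).tolist(),f['view'].round(3).tolist())
print(monitor.sense())
E
```

```text
[[480.8, 0.0, 321.2], [0.0, 480.8, 200.9], [0.0, 0.0, 1.0]] [[-0.025, -1.0, 0.002, -0.096], [-0.997, 0.025, -0.074, 0.539], [0.074, -0.004, -0.997, 1.412], [0.0, 0.0, 0.0, 1.0]]
[[375.3, 0.0, 322.6], [0.0, 375.3, 204.4], [0.0, 0.0, 1.0]] [[0.532, 0.847, -0.023, -0.186], [0.522, -0.349, -0.778, -0.223], [-0.667, 0.402, -0.628, 1.45], [0.0, 0.0, 0.0, 1.0]]
{'clock': 0.1, 'joints': array([-1.54739847e+00,  3.13395303e-01,  1.49833866e+00, -2.09978894e-05,
        1.33098111e+00, -2.23382281e-01]), 'qvel': array([-0.00104877, -0.00222264, -0.00085196,  0.00055791, -0.00072307,
        0.00036624]), 'joint_efforts': array([ 3.41371560e-03, -4.12904871e+01, -2.60137868e+01, -2.03473483e-04,
        3.04136505e-03,  2.98759119e-05]), 'position': array([ 0.12823535, -0.50887336,  0.23080011]), 'ee_rot': array([ 9.92396635e-01,  1.23079663e-01,  4.58771310e-05, -5.59425812e-04]), 'contact_force': array([0.52652615, 0.34845533, 0.03618046]), 'ft_torque': array([-0.00989496,  0.00966902,  0.03412108]), 'gripper_force': 0.0, 'finger_gap': 1.0017673376665626}
```

View pics/top0.png

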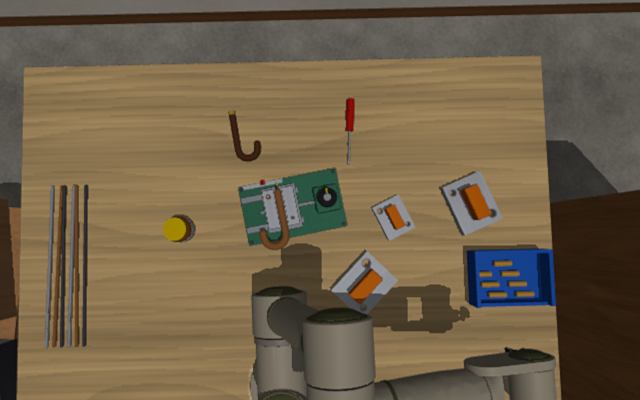

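View pics/scene0.png

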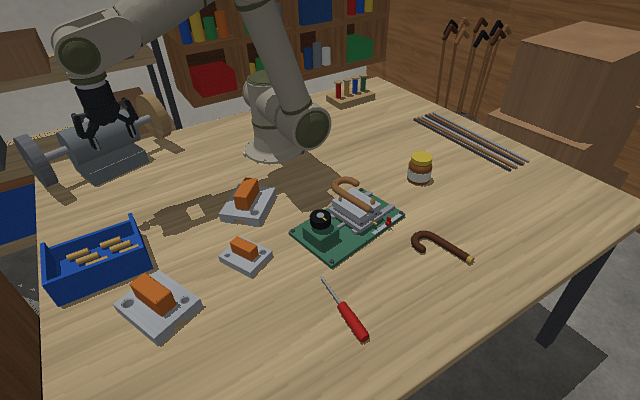

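The top view shows three orange-grip plates, at pixels (363,285), (393,217) and (470,203). The fixture is at (290,207), the jar at (178,228), the crook at (243,137) and the screwdriver at (350,130). I'll enlarge the three candidates, and at the same time take wrist pictures above the fixture.

```bash
python3 - <<'E'
from h import *
a=load('top0'); save(crop(a,325,515,165,315,4),'c1')
for n,uv in dict(A=(363,285),B=(393,217),C=(470,203),fix=(290,207),wheel=(326,197)).items(): print(n,onz(a,uv,0.03).round(3))
print(onz(a,(280,207),.05))
# wrist view over fixture
p=onz(a,(290,207),.05)
q=monitor.sense()['ee_rot']
for i,d in enumerate([(-0.06,0.0,0.36),(-0.06,-0.10,0.36)]):
    pos=[p[0]+d[0],p[1]+d[1],d[2]]
    j=kinematics.ik(pos,[1,0,0,0]); print(pos,None if j is None else j.round(2))
E
```

```text
A [ 0.287 -0.226  0.03 ]
B [ 0.483 -0.32   0.03 ]
C [ 0.519 -0.549  0.03 ]
fix [ 0.52  -0.017  0.03 ]
wheel [ 0.547 -0.124  0.03 ]
[0.51957394 0.01084657 0.05      ]
[np.float64(0.4588563474097033), np.float64(-0.018260151656832254), 0.36] [-0.3   0.1   1.43 -0.    1.61  1.27]
[np.float64(0.4588563474097033), np.float64(-0.11826015165683226), 0.36] [-0.5   0.14  1.39 -0.    1.62  1.07]
```

View pics/c1.png

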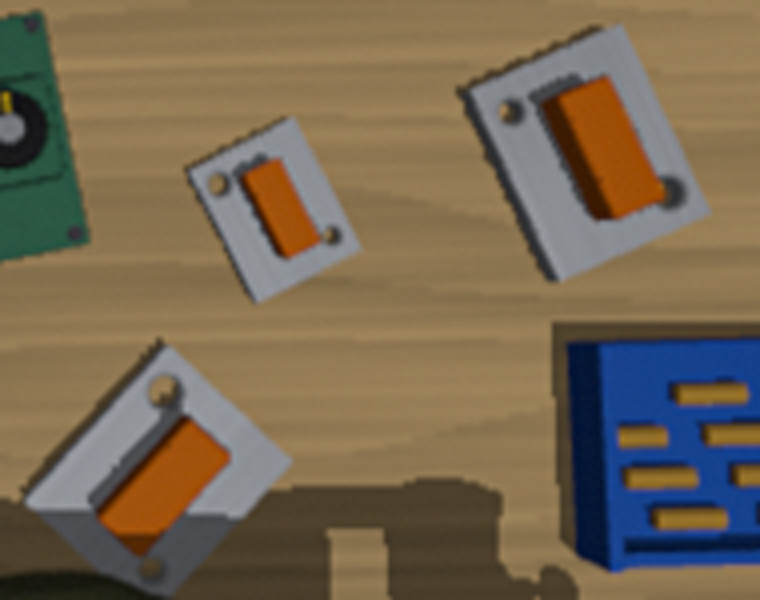

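The candidates are A (363,285), B (393,217) and C (470,203). A and C measure about 150 x 120 mm. B is about 110 x 88 mm, so B is the one meant. Its big hole is at crop (219,184) and its small one at crop (331,235), which gives a yaw near +27°. Next I'll take wrist views over the fixture and over B.

```bash
cat >> h.py <<'E'
def down(yaw): return [np.cos(yaw/2),np.sin(yaw/2),0,0]
E
python3 - <<'E'
from h import *
a=load('top0')
for n,c in dict(A=[(167,345),(292,462),(165,598),(27,503)],B=[(187,172),(292,118),(360,250),(258,303)],C=[(462,92),(620,27),(710,213),(553,280)]).items():
    X=[onz(a,(325+u/4,165+v/4),.022)[:2] for u,v in c]
    print(n,[round(float(np.linalg.norm(X[i]-X[i-1])),3) for i in range(4)],np.mean(X,0).round(3))
y=np.radians(11)
for n,pos in dict(wB=(0.43,-0.30,0.36),w1=(0.45,-0.12,0.36),w2=(0.47,0.04,0.36)).items():
    env.reach(list(pos),down(y)); f=grab('wrist',n)
    C=-f['view'][:3,:3].T@f['view'][:3,3]; print(n,C.round(3),f['view'][2,:3].round(3),f['mtx'][0,0],
      'look', [proj(f,X).round(0).tolist() for X in [(.483,-.32,.03),(.52,-.017,.03),(.547,-.124,.05)]],monitor.sense()['clock'])
w1=load('w1')['frame'];w2=load('w2')['frame'];wB=load('wB')['frame']
save(w1,'w1');save(w2,'w2');save(wB,'wB')
E
```

```text
A [0.155, 0.125, 0.136, 0.122] [ 0.288 -0.234]
B [0.11, 0.088, 0.11, 0.085] [ 0.481 -0.323]
C [0.154, 0.129, 0.153, 0.128] [ 0.519 -0.557]
wB [ 0.509 -0.287  0.502] [-0.312 -0.06  -0.948] 286.27412780275984 look [[334.0, 125.0], [141.0, 60.0], [210.0, 53.0]] 1.6
w1 [ 0.529 -0.107  0.503] [-0.312 -0.061 -0.948] 286.27412780275984 look [[437.0, 159.0], [259.0, 98.0], [330.0, 94.0]] 2.4
w2 [0.55  0.053 0.502] [-0.312 -0.061 -0.948] 286.27412780275984 look [[522.0, 188.0], [356.0, 132.0], [429.0, 129.0]] 3.1333
```

View pics/w1.png

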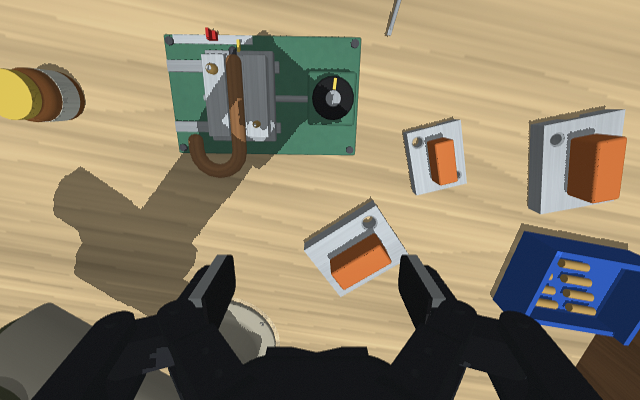

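View pics/w2.png

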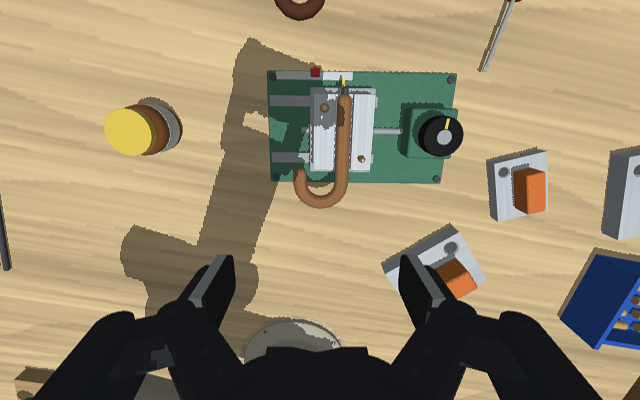

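Wrist view w1 shows the wheel at (333,97), the dowels near (212,69) and (257,125), the pointer near (240,45), the flag at (211,34) and upper B at (435,155). In w2 the wheel is at (441,137), the dowels near (324,107) and (361,158), the flag at (316,71) and B at (518,187). I'll enlarge both views to get precise pixels.

```bash
python3 - <<'E'
from h import *
w1,w2,wB=load('w1'),load('w2'),load('wB')
g=lambda f,u,v,w,h,s: crop(f,u,u+w,v,v+h,s)
save(np.hstack([g(w1,198,22,80,118,5),g(w2,303,60,80,118,5)]),'z1')
save(np.hstack([g(wB,290,75,80,100,5),g(w2,480,140,80,100,5)]),'z2')
E
```

```text
(no output)
```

View pics/z1.png

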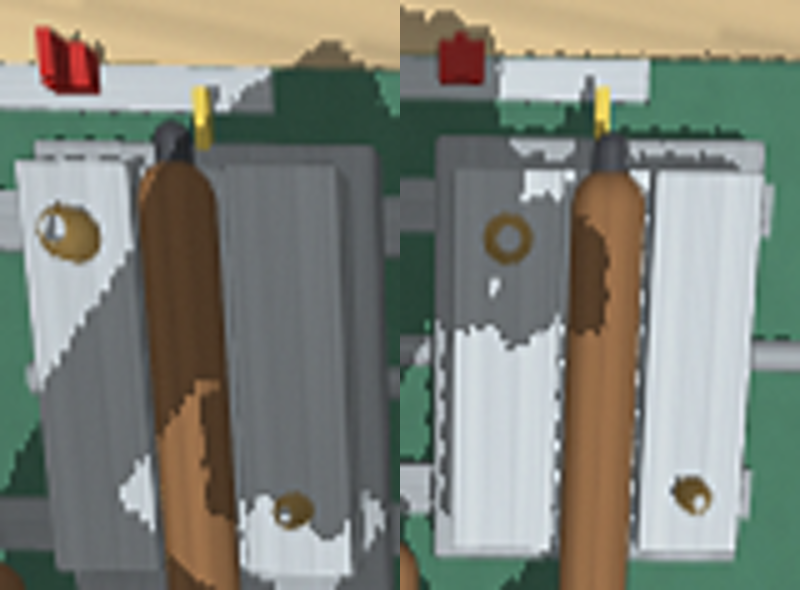

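View pics/z2.png

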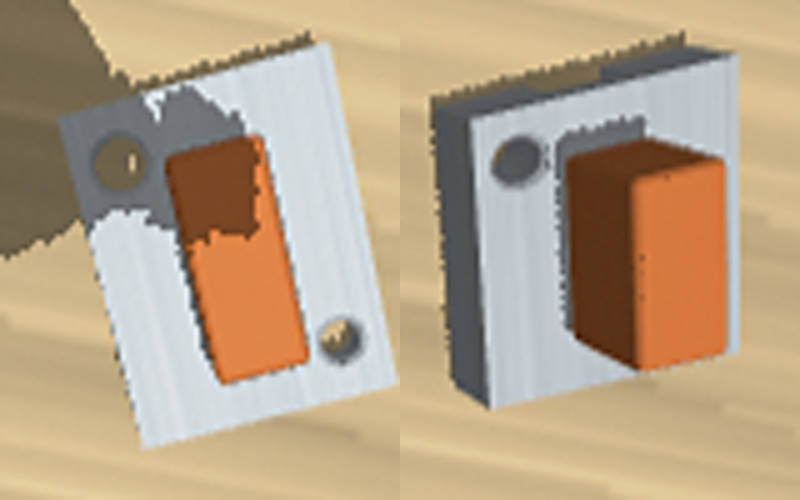

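```bash
cat > m.py <<'E'
from h import *
from scipy.optimize import least_squares
w1,w2,wB=load('w1'),load('w2'),load('wB')
o=lambda u0,v0,x,y:(u0+(x+.5)/5-.5,v0+(y+.5)/5-.5)
a=lambda x,y:o(198,22,x,y)
b=lambda x,y:o(303,60,x-400,y)
c=lambda x,y:o(290,75,x,y)
d=lambda x,y:o(480,140,x-400,y)
def rigid(obs,z_free=True):
    # obs: list of (frame,uv,local xyz) -> x,y,z,yaw
    r=lambda p:np.concatenate([proj(f,[p[0]+np.cos(p[3])*l[0]-np.sin(p[3])*l[1],p[1]+np.sin(p[3])*l[0]+np.cos(p[3])*l[1],p[2]+l[2]])-uv for f,uv,l in obs])
    s=least_squares(r,[.5,-.1,.05,.2]); return s.x,r(s.x).reshape(-1,2)
E
cat > m1.py <<'E'
from m import *
def t(n,fs,uvs): X,e=tri(fs,uvs); print(n,X.round(4),np.round(e,2)); return X
f2=[w1,w2]
TL=t('TL',f2,[a(17,162),b(456,170)]);TR=t('TR',f2,[a(337,167),b(760,172)])
BR=t('BR',f2,[a(350,577),b(735,553)]);BL=t('BL',f2,[a(57,570),b(452,552)])
t('dbig',f2,[a(50,226),b(511,238)]);t('dsmall',f2,[a(286,517),b(701,494)])
pt=t('pointer',f2,[a(202,88),b(604,88)])
t('flagtop',f2,[a(52,30),b(461,36)])
t('wheel',f2,[(333,98),(444,137)])
L=[(55,44,0),(55,-44,0),(-55,-44,0),(-55,44,0)]
x,r=rigid([(w1,uv,l) for uv,l in zip([a(17,162),a(337,167),a(350,577),a(57,570)],L)]+[(w2,uv,l) for uv,l in zip([b(456,170),b(760,172),b(735,553),b(452,552)],L)]+
 [(w1,a(50,226),(36,28.5,18)),(w2,b(511,238),(36,28.5,18)),(w1,a(286,517),(-36,-28.5,18)),(w2,b(701,494),(-36,-28.5,18))] and
 [(f,uv,np.array(l)/1000) for f,uv,l in [(w1,a(17,162),L[0]),(w1,a(337,167),L[1]),(w1,a(350,577),L[2]),(w1,a(57,570),L[3]),(w2,b(456,170),L[0]),(w2,b(760,172),L[1]),(w2,b(735,553),L[2]),(w2,b(452,552),L[3]),(w1,a(50,226),(36,28.5,18)),(w2,b(511,238),(36,28.5,18)),(w1,a(286,517),(-36,-28.5,18)),(w2,b(701,494),(-36,-28.5,18))]])
print('lower',x.round(4),r.round(1).tolist())
G=[(35,15,58),(35,-15,58),(-35,-15,58),(-35,15,58)];Pc=[(55,44,22),(55,-44,22),(-55,-44,22),(-55,44,22)]
ob=[(wB,c(*p),l) for p,l in zip([(58,120),(330,43),(398,383),(143,450),(168,157),(263,137),(308,360),(224,384),(118,162),(340,340)],Pc+G+[(36,28.5,22),(-36,-28.5,22)])]
ob+=[(w2,d(*p),l) for p,l in zip([(472,122),(737,55),(738,352),(490,408),(633,183),(724,158),(727,352),(640,370),(518,160)],Pc+G+[(36,28.5,22)])]
x,r=rigid([(f,u,np.array(l)/1000) for f,u,l in ob]); print('upper',x.round(4),r.round(1).tolist())
for n,pa,pb in [('g0',(168,157),(633,183)),('g2',(308,360),(727,352)),('p0',(58,120),(472,122)),('p3',(143,450),(490,408))]: t(n,[wB,w2],[c(*pa),d(*pb)])
# wheel & flag segmentation
for n,f in (('w1',w1),('w2',w2)):
    h=cv2.cvtColor(f['frame'],cv2.COLOR_RGB2HSV); u0,u1=(300,360) if n=='w1' else (410,470); v0,v1=(70,130) if n=='w1' else (105,165)
    m=(h[v0:v1,u0:u1,2]<60).astype(np.uint8); k=cv2.findContours(m,0,1)[0]; k=max(k,key=cv2.contourArea); 
    print(n,'blk',cv2.minEnclosingCircle(k),(u0,v0))
    m=(f['frame'][...,0]>110)&(f['frame'][...,1]<50); m[180:]=0; m[:, 330:]=0
    q=np.argwhere(m); q=q[(q[:,0]<90)&(q[:,0]>20)]; print('red',q.min(0),q.max(0))
E
python3 m1.py
```

```text
TL [0.5624 0.0596 0.0704] [0.01 0.01]
TR [ 0.5784 -0.0255  0.0675] [0.16 0.16]
BR [ 0.4703 -0.0451  0.0725] [0.22 0.22]
BL [0.455  0.04   0.0731] [0.36 0.35]
dbig [0.5473 0.0413 0.0932] [0.17 0.16]
dsmall [ 0.4868 -0.0275  0.0873] [1.24 1.21]
pointer [0.5944 0.021  0.0382] [0.02 0.02]
flagtop [0.6008 0.0656 0.0353] [0.3  0.29]
wheel [ 0.5408 -0.1269  0.1024] [0.04 0.04]
lower [0.5165 0.0073 0.0701 0.1798] [[-0.6, -0.4], [0.2, -0.5], [0.8, -0.3], [-0.0, 0.3], [-0.6, -0.4], [0.7, 0.1], [0.1, -0.0], [-0.5, -0.6], [1.0, 0.6], [-0.6, 0.4], [-0.0, -0.8], [-0.6, 1.6]]
upper [ 0.4822 -0.3243 -0.0013  0.4476] [[0.1, -0.6], [0.0, -0.3], [0.2, 0.0], [0.4, -0.3], [-0.7, 0.1], [0.1, -1.3], [1.3, 0.5], [-0.8, 0.6], [0.6, 0.6], [0.4, -0.1], [-0.7, -0.4], [-0.3, -0.1], [-0.2, -0.0], [-0.5, 0.2], [-0.4, -0.7], [0.8, -0.3], [0.4, 0.8], [-0.7, 1.4], [-0.0, 0.3]]
g0 [ 0.507  -0.2964  0.057 ] [0.45 0.43]
g2 [ 0.458  -0.3507  0.0578] [0.29 0.27]
p0 [ 0.5121 -0.261   0.0226] [0.21 0.2 ]
p3 [ 0.4139 -0.3078  0.0227] [0.37 0.36]
w1 blk ((32.0, 27.102272033691406), 22.461408615112305) (300, 70)
red [ 29 206] [ 39 215]
w2 blk ((30.0, 30.5), 22.94023895263672) (410, 105)
red [ 68 311] [ 72 313]
```

Everything fits. The lower face is at (0.5165, 0.0073, 0.070), yaw 0.180. The upper is at (0.482, -0.324, 0), yaw 0.448, with its grip top at 57 mm. The dowel tops are at about 0.088. Next I'll refine the wheel with a silhouette fit.

```bash
python3 - <<'E'
from m import *
from scipy.optimize import minimize
ms=[]
for f,(u0,u1,v0,v1) in ((w1,(305,362,70,128)),(w2,(412,470,105,165))):
    h=cv2.cvtColor(f['frame'],cv2.COLOR_RGB2HSV); m=np.zeros((400,640),np.uint8)
    m[v0:v1,u0:u1]=((h[v0:v1,u0:u1,2]<75)&(h[v0:v1,u0:u1,1]<90))*255
    m=cv2.morphologyEx(m,cv2.MORPH_OPEN,np.ones((3,3)))
    k=max(cv2.findContours(m,0,1)[0],key=cv2.contourArea); m[:]=0; cv2.drawContours(m,[cv2.convexHull(k)],-1,255,-1); ms.append(m); print(cv2.boundingRect(k),cv2.contourArea(k))
T=np.linspace(0,2*np.pi,60)
def cost(p):
    s=0
    for f,m in zip((w1,w2),ms):
        pts=[proj(f,[p[0]+.028*np.cos(t),p[1]+.028*np.sin(t),p[2]+dz]) for t in T for dz in(-.013,.013)]
        k=cv2.convexHull(np.array(pts,np.float32)); r=np.zeros((400*4,640*4),np.uint8)
        cv2.fillConvexPoly(r,((k+.5)*4).astype(np.int32),255); r=cv2.resize(r,(640,400),interpolation=cv2.INTER_AREA)
        s+=np.abs(r.astype(float)-m).sum()/255
    return s
s=minimize(cost,[.541,-.127,.085],method='Nelder-Mead',options=dict(initial_simplex=[[.541,-.127,.085],[.547,-.127,.085],[.541,-.121,.085],[.541,-.127,.095]]))
print(s.x,s.fun)
g=lambda f,u,v,w,h,k: crop(f,u,u+w,v,v+h,k)
save(np.hstack([g(w1,300,65,66,66,6),g(w2,408,102,66,66,6)]),'z3')
E
```

```text
(312, 76, 42, 44) 1089.5
(418, 116, 45, 41) 1106.0
[ 0.54064065 -0.12665541  0.08419766] 136.23921568627452
```

View pics/z3.png

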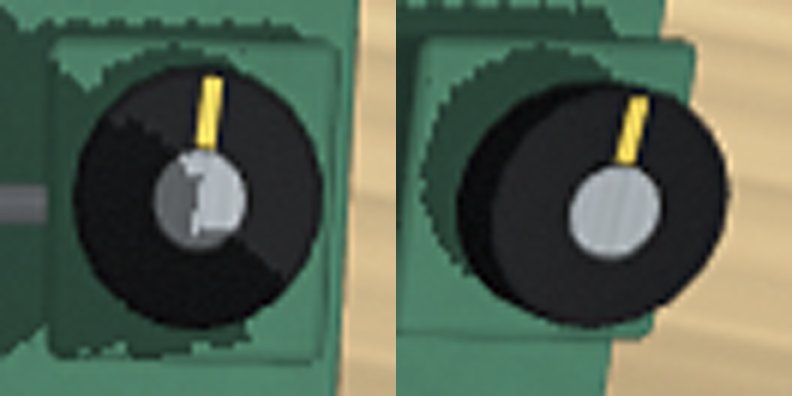

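The wheel axis is at (0.541, -0.127) with mid-height z ≈ 0.084. The two wrist views and the silhouette fit agree, and it lies 0 mm off the base's y axis. Now I'll grip the wheel and turn it.

```bash
python3 - <<'E'
from h import *
W=[.5408,-.1268]; by=.1798
# choose yaw with j6 ~ -1.75
j1=kinematics.ik([*W,.16],down(0))
yaw=1.5708+j1[0]+1.75
q=j1.copy(); q[5]=-1.75
env.set_joints(q); s=monitor.sense(); print(s['position'].round(4),s['ee_rot'].round(3),down(yaw),s['clock'])
env.movel([*W,.061],velocity=.1); env.close_gripper(50); s=monitor.sense(); print(s['position'].round(4),s['finger_gap'],s['gripper_force'],s['contact_force'].round(1),s['ft_torque'].round(2))
q=s['joints'].copy()
for k in range(8):
    q[5]+=.4; env.set_joints(q)
    s=monitor.sense()
    if k%3==1: print(s['joints'][5].round(3),s['contact_force'].round(1),s['ft_torque'].round(2),s['clock'])
env.release(); p=s['position']; env.movel([p[0],p[1],.16],velocity=.15)
f=np.array([.600,.0645]); ex=np.array([np.cos(by),np.sin(by)])
env.reach([*(f+.02*ex),.2],down(by)); F=grab('wrist','f1')
print(monitor.sense()['clock'])
h=cv2.cvtColor(F['frame'],cv2.COLOR_RGB2HSV)
ptr=proj(F,[*f,.035]); print('flag proj',ptr)
u,v=ptr.astype(int); save(crop(F,max(u-65,0),u+65,max(v-50,0),v+50,6),'f1')
E
```

```text
[ 0.5408 -0.1268  0.1602] [ 0.131  0.991 -0.     0.   ] [np.float64(0.13064259917612314), np.float64(0.9914295291550009), 0, 0] 5.6417
[ 0.5416 -0.1251  0.0622] 0.64307946232078 53.09395730495453 [ 1.  11.1  9.5] [ 2.13 -0.27 -0.05]
-0.955 [-0.3  2.2  0.1] [ 0.48 -0.38 -0.06] 8.1083
0.244 [ 2.5  4.7 -1.5] [ 0.05 -1.02 -0.09] 9.5083
1.445 [ 4.8  4.5 -1.8] [-0.57 -0.25 -0.07] 10.9083
13.0333
flag proj [314.42601978 197.27330804]
```

View pics/f1.png

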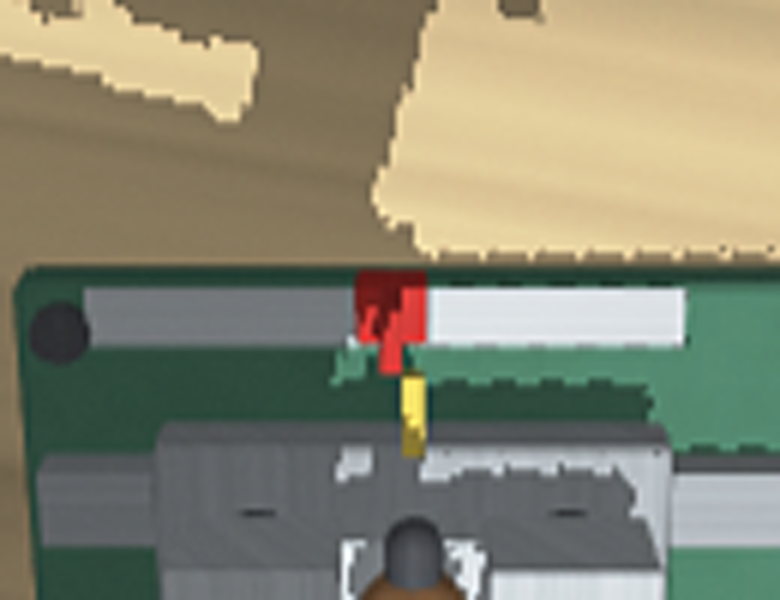

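The crop shows the flag's foot centred at (391,320) and the yellow pointer at column 414. That is 23/6 px × 1.08 mm ≈ 4.1 mm short, or about 0.345 rad. I'll regrip and turn the rest, then measure by colour from the same camera pose.

```bash
cat > look.py <<'E'
from h import *
def gap(name):
    by=.1798; ex=np.array([np.cos(by),np.sin(by)])
    if name!='f1': env.reach([*(np.array([.600,.0645])+.02*ex),.2],down(by)); F=grab('wrist',name)
    else: F=load('f1')
    h=cv2.cvtColor(F['frame'],cv2.COLOR_RGB2HSV).astype(int); z=h[185:235,265:370]
    red=((z[...,0]<6)|(z[...,0]>174))&(z[...,1]>180)&(z[...,2]>50); yel=(z[...,0]>22)&(z[...,0]<32)&(z[...,1]>140)&(z[...,2]>90)
    r=np.argwhere(red)[:,1]; y=np.argwhere(yel)[:,1]
    cr=(r.min()+r.max())/2; cy=(y.min()+y.max())/2
    print(name,'red',cr,r.min(),r.max(),len(r),'yel',cy,y.min(),y.max(),len(y),'gap mm',(cy-cr)*1.08); return (cy-cr)*1.08
E
python3 - <<'E'
from look import *
gap('f1')
W=[.5412,-.1255]
q=kinematics.ik([*W,.16],down(0)); q[5]=1.0
env.set_joints(q); env.movel([*W,.061],velocity=.12); env.close_gripper(50)
s=monitor.sense(); print(s['position'].round(4),s['contact_force'].round(1))
q=s['joints'].copy(); q[5]+=.355; env.set_joints(q); env.hold(.2); s=monitor.sense()
env.release(); env.movel([*s['position'][:2],.16],velocity=.2)
gap('f2'); print(monitor.sense()['clock'])
E
```

```text
f1 red 49.0 44 54 136 yel 52.5 51 54 48 gap mm 3.7800000000000002
[ 0.5414 -0.1252  0.0618] [-1.8  3.   5.6]
f2 red 49.0 44 54 140 yel 48.5 47 50 41 gap mm -0.54
17.8583
```

The pointer now reads −0.5 mm from the flag, well inside 3.5 mm. Next I'll re-measure the dowels from close wrist views, with a silhouette fit of both tapered dowels and predicted-against-seen residuals, before taking the upper.

```bash
cat > dfit.py <<'E'
from h import *
from scipy.optimize import minimize
T=np.linspace(0,2*np.pi,40)
def hull(f,p,c,r):
    R=np.array([[np.cos(p[3]),-np.sin(p[3])],[np.sin(p[3]),np.cos(p[3])]]); o=R@c
    pts=[proj(f,[p[0]+o[0]+rr*np.cos(t),p[1]+o[1]+rr*np.sin(t),p[2]+z]) for t in T for rr,z in((r,0),(r,.010),(.6*r,.018))]
    return cv2.convexHull(np.array(pts,np.float32))
D=[(np.array([.036,.0285]),.007),(np.array([-.036,-.0285]),.005)]
def masks(f,p):
    out=[]
    h=cv2.cvtColor(f['frame'],cv2.COLOR_RGB2HSV)
    for c,r in D:
        k=hull(f,p,c,r).reshape(-1,2); u0,v0=(k.min(0)-7).astype(int); u1,v1=(k.max(0)+8).astype(int)
        m=np.zeros(h.shape[:2],np.uint8); z=h[v0:v1,u0:u1].astype(int); m[v0:v1,u0:u1]=((z[...,1]>85)&(z[...,0]>8)&(z[...,0]<32))*255
        n,l,st,ce=cv2.connectedComponentsWithStats(m); 
        ctr=k.mean(0); i=min(range(1,n),key=lambda i:np.linalg.norm(ce[i]-ctr)-.05*st[i,4])
        kk=np.argwhere(l==i)[:,::-1].astype(np.int32); m[:]=0; cv2.fillConvexPoly(m,cv2.convexHull(kk),255); out.append((m,st[i],cv2.contourArea(k.astype(np.float32))))
    return out
def fit(fs,p0):
    M=[masks(f,p0) for f in fs]
    for mm in M: print([(s.tolist(),round(a)) for _,s,a in mm])
    def cost(p):
        s=0
        for f,mm in zip(fs,M):
            for (c,r),(m,_,_) in zip(D,mm):
                k=hull(f,p,c,r); a=np.zeros((400*4,640*4),np.uint8); cv2.fillConvexPoly(a,((k+.5)*4).astype(np.int32),255)
                s+=np.abs(cv2.resize(a,(640,400),interpolation=cv2.INTER_AREA).astype(float)-m).sum()/255
        return s
    S=np.vstack([p0]+[np.array(p0)+d for d in np.diag([.004,.004,.004,.03])])
    s=minimize(cost,p0,method='Nelder-Mead',options=dict(initial_simplex=S,maxiter=250)); print(cost(p0),s.x.round(4),s.fun); return s.x
E
python3 - <<'E'
from dfit import *
by=.1798; ex=np.array([np.cos(by),np.sin(by)]); ey=np.array([-ex[1],ex[0]]); L=np.array([.5089,.0493])
fs=[]
for n,(i,j) in dict(d1=(.06,.05),d2=(.06,-.05),d3=(.0,0)).items():
    env.reach([*(L+i*ex+j*ey),.19],down(by)); fs.append(grab('wrist',n))
print(monitor.sense()['clock'])
ref=[fit([f],[*L,.0701,by]) for f in fs[:0]]
fit(fs,[*L,.0701,by])
big=[crop(f,*(lambda c:(int(c[0])-50,int(c[0])+50,int(c[1])-55,int(c[1])+55))(proj(f,[*L,.07])),2.6) for f in fs]
save(np.hstack(big),'d')
E
```

```text
19.3
[([330, 209, 15, 16, 145], 213), ([385, 276, 11, 14, 107], 142)]
[([224, 211, 17, 16, 171], 235), ([289, 277, 9, 13, 102], 135)]
[([277, 148, 16, 16, 145], 222), ([341, 224, 10, 12, 89], 129)]
214.95686274509802 [0.5093 0.0492 0.071  0.1818] 205.72156862745095
```

The dowel fit confirms the lower pose as (0.5093, 0.0492, 0.071), yaw 0.182, within 0.5 mm of my prediction. Now I'll grasp the upper, lift it and check how it sits in the hand.

```bash
python3 - <<'E'
from h import *
U=[.4822,-.3243]; yw=.4476
env.reach([*U,.16],down(yw)); t=env.movel([*U,.027],velocity=.12,guard=12); print('guard',t)
env.close_gripper(80); s=monitor.sense(); print(s['position'].round(4),s['finger_gap'],s['gripper_force'],s['contact_force'].round(1),s['clock'])
env.movel([*U,.16],velocity=.12); env.hold(.3); s=monitor.sense(); print(s['position'].round(4),s['finger_gap'],s['contact_force'].round(1),s['ft_torque'].round(2))
F=grab('wrist','g1')
# predict with upper origin at tcp xy, z = tcp z - .027
p=s['position']; c,sn=np.cos(yw),np.sin(yw)
for n,l in dict(big=(.036,.0285,.022),c1=(.055,.044,.022),c2=(.055,-.044,.022),c1b=(.055,.044,0),g=(.035,.015,.058),g2=(.035,-.015,.058)).items():
    X=[p[0]+c*l[0]-sn*l[1],p[1]+sn*l[0]+c*l[1],p[2]-.027+l[2]]; print(n,proj(F,X).round(1))
save(crop(F,200,440,140,320,3.3),'g1')
E
```

```text
guard False
[ 0.4823 -0.3243  0.0274] 0.3415852487936201 80.98713755607605 [0.9 0.9 4.2] 22.5083
[ 0.4821 -0.3243  0.1597] 0.34177733675898087 [ 0.1  1.  -5. ] [-0.03 -0.04  0.01]
big [261.9 190.6]
c1 [229.8 155.4]
c2 [399.8 155.7]
c1b [240.5 149. ]
g [278.5 217.6]
g2 [349.9 217.7]
```

View pics/g1.png

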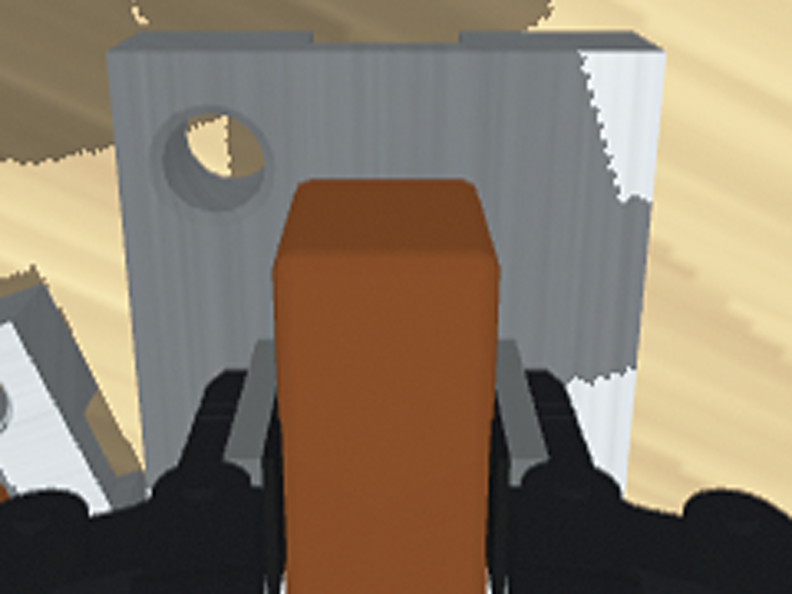

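The hand view shows the grip bar centred between the pads at crop column 386, the big hole at (213,158), and the plate level. Points known to lie on the tool's centreline appear about 2.5 px to the right of prediction. That makes it a lateral camera bias of about 1.4 mm along tool −y, and the wheel grasp showed the same offset. I'll correct the dowel target by +1.4 mm in base y and descend with a guard.

```bash
python3 - <<'E'
from h import *
T=[.5087,.0505]; yw=.181
p=monitor.sense()['position']
env.movel([p[0],p[1],.20],velocity=.15)
env.reach([*T,.20],down(yw)); env.movel([*T,.122],velocity=.08); env.hold(.4)
s=monitor.sense(); f0=s['contact_force']; print(s['position'].round(4),f0.round(1),s['clock'])
t=env.movel([*T,.100],velocity=.02,guard=6); s=monitor.sense(); print(t,s['position'].round(4),(s['contact_force']-f0).round(1),s['ft_torque'].round(2),s['clock'])
E
```

```text
[0.5087 0.0505 0.1221] [-1.1 -0.1 -5.4] 27.4583
False [0.5088 0.0505 0.1001] [ 1.2 -0.5  0.7] [ 0.04  0.02 -0.06] 28.7083
```

Both dowels went in without any force. Now down to face contact, then press.

```bash
python3 - <<'E'
from h import *
T=[.5087,.0505]
f0=np.array([-1.1,-.1,-5.4])
for z in np.arange(.099,.086,-.001):
    env.movel([*T,z],velocity=.01); env.hold(.15); s=monitor.sense(); F=(s['contact_force']-f0).round(1)
    print(round(z,4),s['position'].round(4),F,s['gripper_force'].round(0))
    if F[2]>16.5: break
print(s['ft_torque'].round(2),s['finger_gap'],s['clock'])
E
```

```text
Traceback (most recent call last):
AttributeError: 'float' object has no attribute 'round'
```

```bash
python3 - <<'E'
from h import *
T=[.5087,.0505]
f0=np.array([-1.1,-.1,-5.4])
for z in np.arange(.099,.086,-.001):
    env.movel([*T,z],velocity=.01); env.hold(.15); s=monitor.sense(); F=(s['contact_force']-f0).round(1)
    print(round(z,4),s['position'].round(4),F,round(s['gripper_force']))
    if F[2]>16.5: break
print(s['ft_torque'].round(2),s['finger_gap'],s['clock'])
E
```

```text
0.099 [0.5089 0.0505 0.0992] [1.2 0.6 8.1] 80
0.098 [0.5089 0.0505 0.0982] [ 1.5  0.8 10.8] 81
0.097 [0.509  0.0505 0.0973] [ 1.5  1.  11.2] 81
0.096 [0.5089 0.0505 0.0965] [ 0.   0.5 13.1] 81
0.095 [0.509  0.0505 0.0957] [-0.7  0.9 15.7] 82
0.094 [0.5089 0.0505 0.0949] [-1.2  0.6 16.8] 82
[ 0.08  0.44 -0.04] 0.3367986163852011 31.5083
```

The plate slid about 16 mm onto the dowels freely and then met firm contact at about 0.0995, which matches the face height. The sink so far is about 4.5 mm. I'll press slightly more, and check pointer against flag and rest numerically from the wrist camera.

```bash
python3 - <<'E'
from h import *
T=[.5087,.0505]; f0=np.array([-1.1,-.1,-5.4])
for z in (.0932,.0924,.0916):
    env.movel([*T,z],velocity=.01); env.hold(.2); s=monitor.sense(); F=(s['contact_force']-f0).round(1)
    print(z,s['position'].round(4),F)
    if F[2]>19: break
env.hold(.5); s=monitor.sense(); print((s['contact_force']-f0).round(1),s['position'].round(4),s['ee_rot'].round(4),round(s['gripper_force']),s['clock'])
F=grab('wrist','e1'); h=cv2.cvtColor(F['frame'],cv2.COLOR_RGB2HSV).astype(int)
red=((h[...,0]<6)|(h[...,0]>174))&(h[...,1]>180)&(h[...,2]>50); yel=(h[...,0]>22)&(h[...,0]<32)&(h[...,1]>140)&(h[...,2]>90)
e=proj(F,[.593,.064,.035]); print('exp',e.round())
for n,m in(('red',red),('yel',yel)):
    q=np.argwhere(m); q=q[(abs(q[:,1]-e[0])<45)&(abs(q[:,0]-e[1])<45)]; print(n,len(q),q.min(0) if len(q) else '',q.max(0) if len(q) else '')
E
```

```text
0.0932 [0.509  0.0505 0.0942] [-1.2  0.6 18.9]
0.0924 [0.509  0.0505 0.0936] [-2.3  0.2 20.5]
[-2.4 -0.1 20.1] [0.509  0.0505 0.0936] [9.959e-01 9.040e-02 6.000e-04 2.000e-04] 82 32.9083
exp [318.  97.]
red 297 [ 84 308] [102 326]
yel 126 [107 314] [131 319]
```

Red is centred at column 317 and yellow at 316.5, so they are aligned. The push is 20 N with about 6 mm of sink, and everything is at rest. Handing in.

```bash
python3 -c "
from h import *
print(job.hand_in())"
```

```text
the job is handed in; nothing more can be done
None
```

I handed the job in at about 33 s of the 72 s: pointer at the flag to within about 1 mm, upper half home on both dowels, and the grip still held and pressed down with about 20 N (roughly 6 mm of sink, estimated from tool height); no verdict came back.

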